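Load a label roll on the unwinder's lugged spindle

ROBOT

A 6-joint arm with a two-finger parallel gripper is mounted at the origin on the work surface. World frame = base frame: x ahead of the robot, y to its left, z up, the work surface at z = 0. Lengths are in m, angles in rad, forces in N, time in s.
With the tool pointing down it reaches from about 0.375 to 0.9 m from the base axis. Payload 3.1 kg.
Tool frame: the origin (TCP) lies at the very end of the fingers, on their centre line; the grasp point (between the pads) lies 19 mm behind it; z points along the fingers, y is the direction in which the jaws open and shut (so a half turn about z gives the same grasp; the last joint's range is limited). The gripper opens to 85 mm and grips with 20 to 120 N. Pads are 22 mm wide; open, the fingers measure 114 mm over their backs; the gripper's body (76 mm by 85 mm) begins 54 mm behind the grasp point. The pads swing forward as they close: fully open they stand 13 mm farther back than shut.
Start: joints at [-1.381, 0.527, 1.433, -0, 1.181, -0.178], TCP at [0.225, -0.583, 0.194] pointing down, gripper open.
Joint ranges: [-3.08, 3.08], [-0.75, 2.2], [0.22, 2.44], [-1.43, 4.57], [0, 2.65], [-2.85, 2.85]. Speed limits (rad/s): [2.79, 2.79, 3.14, 3.14, 3.14, 3.14].

INTERFACE

Orientations are given as a unit quaternion [x, y, z, w].
In Python, from station import manip gives the robot as it stands. The module is installed in compiled form; this text tells all that it offers.
- The arm moves only by the tool send_rows, never from a script. Its argument "commands" is a list of rows, each an object with "delta_pos": the shift along the world's x, y, z in cm, a list of three; "yaw": the turn about the world's z in rad. A call has 1 to 10 rows; each row shifts and turns the pose as measured when the row begins; what a row does not reach is not made up. A row lasts 1/8 s, in which the tool goes at most 62.5 mm and 10.7 degrees, less where a joint would pass 70% of its speed; a pose out of reach is approached as far as the arm can. A call is refused whole if a number of a shift passes 6.25 or a number of a turn 0.188, either way. A call with a gripper value outside its range is refused whole. "grip" is the closure, from -1 (fully open) to 1 (shut), set as the call begins (left out, the last holds). The fingers move at their own pace and stop on an object; "force" is the grip in N (left out, the last holds). Time passes only in rows, so rows that do not move let the fingers close. It gives the time, the measured TCP pose, the force and the opening at its end, in the units of the state.
- manip.sense(): the state, without advancing time (a new reading comes with each control period).
- manip.snapshot(name): name is "scene" or "side" or "wrist"; returns the picture (480x640x3 uint8, blue, green, red); there is no depth.
- manip.get_calibration(name): a dict with "fx", "fy", "cx", "cy" (pixels), "world_to_cam" (4x4, takes a point from world to camera coordinates); the wrist camera has in their place "mount" (4x4, takes a point from camera to tool coordinates, whose origin is the TCP and whose axes are the flange's). Camera axes: x right, y down, z forward; pixel columns grow to the right and rows downward; lengths in m; the calibration is good to about 2 mm. The wrist camera is an equidistant fisheye: a pixel r from the principal point sees the ray r / f radians off the axis. A picture is of the moment at which its call begins: read the wrist's pose just before it. get_calibration takes no time and is no camera call.
- manip.sign_off(): hands the job in, once; it reports no verdict.
The state is a dict: "t": time; "q": joint angles; "qd": joint speeds; "tau": joint torques, N m; "tcp_pos": TCP position; "tool_rot": TCP orientation; "force": force on the tool from outside, world axes, zero at the start; "ft_torque": the same for the moment, N m; "finger_gap": opening from 0.0 (shut) to 1.0 (fully open).
Only numpy, scipy, OpenCV 4.12 (cv2) and the standard library are available. Lean on these libraries where they do the work, as an engineer would, in place of code of your own. Each camera call takes 0.05 s, during which the arm holds its last target. There are 200 camera calls.

TASK

Load the label unwinder: slide the label roll with the orange ends over the upright spindle and seat it fully home, so that the three slots in its foot drop over the spindle's three red drive lugs and it stands flat and upright on the platter, then let go of it. Feel for the lugs by turning the roll with a light push, since they may stand at any angle; do not drop the roll on or ram it. Leave the roll with the grey ends and the other things on the desk where they are.

Things in the scene. Friction and masses are not known exactly. Their poses are not given: they have to be found in the camera images.
- orange_roll: label roll, an upright white paper tube with orange ends: 60 mm outside diameter, 100 mm tall, plain 34 mm bore right through, about 0.3 kg. Origin: centre of its underside, z up along the bore. Its foot has three radial slots, open below and outside, 12 mm wide, 14 mm high, at 0, 120 and 240 degrees from its x axis (white marks on its top show the same angles)
- deck (a point): centre of the top face of the unwinder's round aluminium platter (124 mm diameter), where the centre of the roll's underside must end; 45 mm above the desk, z up along the spindle. The steel spindle, 30 mm diameter, rises 85 mm from here; its top 11 mm taper to 16 mm. Its axes do not tell the angle of the lugs
- unwinder: blue housing, 160 x 150 mm, fixed to the desk, origin under its centre, carrying platter and spindle. Round the spindle's foot three red lugs, 8 mm wide, 12 mm high, 120 degrees apart, reach out to 25 mm from the axis; a roll out of line rests 12 mm high on them. Platter, spindle and lugs stand at any angle, not given here, and turn only stiffly (0.35 N m)
- grey_roll: the other roll: white paper, grey ends, plain foot without slots; 60 mm diameter, 100 mm tall, stands upright; origin at the centre of its underside. To be left alone
- tumbler: white drinking tumbler, 86 mm diameter at the lid, 168 mm tall; origin under its centre. Leave alone
- marker: black marker pen, 130 mm long, lying; origin under its middle, x along it. Leave alone
- tape_dispenser: red tape dispenser, 150 x 60 x 110 mm; origin under its centre, x along it. Leave alone
- scanner: black barcode scanner on a round stand, 110 mm base, 155 mm tall; origin under its centre. Leave alone
- phone: black phone lying flat, 75 x 155 x 10 mm; origin under its centre. Leave alone
There are look-alikes about, which are no part of the job. What is shaped like the unwinder but green or purple is not meant. Leave any black look-alike of the orange_roll alone.

How it is judged:
At the end, for the whole second after the job is handed in: The orange-ended roll stands on the platter with its slots over the lugs: its underside within 3 mm of the platter face, within 5 mm of the spindle axis, upright within 0.06 rad, and at rest; every other listed loose thing is within 25 mm of where it began (z of orange_roll in the frame of deck between -0.003 and 0.003 m and horizontal distance between orange_roll and deck below 0.005 m and angle between orange_roll's own z axis and vertical below 0.06 rad and linear speed of orange_roll below 0.02 m/s and angular speed of orange_roll below 0.2 rad/s and distance of each of grey_roll, tumbler, marker, tape_dispenser, scanner, phone from where it was at the start of the episode below 0.025 m); the robot touches nothing.
It fails at once if the orange-ended roll is rammed on the unwinder (contact force over 100 N) (contact force between orange_roll and unwinder above 100 N).
It fails at once if the orange-ended roll is dropped down the spindle (faster than 0.6 m/s while round the spindle) (horizontal distance between orange_roll and deck below 0.02 m and z of orange_roll in the frame of deck below 0.083 m and linear speed of orange_roll above 0.6 m/s).
It fails at once if another thing on the desk is moved by more than 25 mm (distance of any of grey_roll, tumbler, marker, tape_dispenser, scanner, phone from where it was at the start of the episode above 0.025 m).
It also fails if it takes over 61 s, if anything falls off the work surface, if the arm or the gripper's body presses on something with over 40 N, if the wrist force passes 120 N, or if a joint passes its speed limit or range.

## Working session

There is one attempt and no reset: what is moved stays moved. The work goes in short steps, Python scripts to look and compute and a tool call to move; the robot and the scene stay as the last step left them, time stands still between calls to the robot, and variables do not carry over. Pictures are saved under pics/ and viewed, about 8 in all and at most 12, crops included, and the job is handed in when it is done.

Besides the shell and the picture viewer there is one more tool, called after "Request:" in YAML: its name, and indented under it one key for each argument. send_rows: Moves the arm, as the interface text tells. Its arguments: {"type":"object","properties":{"commands":{"type":"array","items":{"type":"object","properties":{"delta_pos":{"type":"array","items":{"type":"number"}},"yaw":{"type":"number"}}}},"grip":{"type":"number"},"force":{"type":"number"}},"required":["commands"]}

```bash
mkdir -p pics; python3 - <<'E'
from station import manip
import cv2,numpy as np
for n in("scene","side","wrist"):
    s=manip.sense(); cv2.imwrite(f"pics/{n}0.png",manip.snapshot(n))
    c=manip.get_calibration(n); print(n,{k:np.round(v,4).tolist() for k,v in c.items() if not isinstance(v,str)})
print(s)
E
```

```text
scene {'fx': 562.1769, 'fy': 562.1769, 'cx': 321.334, 'cy': 231.9081, 'world_to_cam': [[-0.8715, 0.4902, -0.0153, 0.4342], [0.4064, 0.7044, -0.5819, -0.2235], [-0.2745, -0.5133, -0.8131, 1.5042], [0.0, 0.0, 0.0, 1.0]]}
side {'fx': 497.6375, 'fy': 497.6375, 'cx': 320.3751, 'cy': 239.0971, 'world_to_cam': [[-0.9933, -0.115, 0.0105, 0.5309], [-0.082, 0.6387, -0.765, 0.0464], [0.0813, -0.7608, -0.6439, 1.2581], [0.0, 0.0, 0.0, 1.0]]}
wrist {'fx': 371.6483, 'fy': 371.6483, 'cx': 316.3059, 'cy': 238.1966, 'mount': [[-0.001, -0.9489, -0.3155, 0.081], [1.0, -0.0014, 0.001, -0.0002], [-0.0013, -0.3155, 0.9489, -0.18], [0.0, 0.0, 0.0, 1.0]]}
{'t': 0.1, 'q': array([-1.38047051e+00,  5.28379406e-01,  1.43378020e+00, -2.10502962e-05,
        1.18141772e+00, -1.78482770e-01]), 'qd': array([ 4.64585622e-05, -1.77663279e-03, -4.47611175e-03,  1.35684711e-04,
       -1.19878119e-03,  1.24758883e-05]), 'tau': array([-7.48993662e-04, -4.43305600e+01, -1.78585804e+01, -1.23337645e-04,
        3.84305720e-03,  2.56234961e-05]), 'tcp_pos': array([ 0.22520729, -0.58223817,  0.19342583]), 'tool_rot': array([ 9.83044436e-01,  1.83364807e-01, -1.56092601e-05, -9.92261505e-04]), 'force': array([-0.26430069, -0.31753555, -0.33602908]), 'ft_torque': array([-0.03417483,  0.01872854,  0.00815034]), 'finger_gap': 0.9992794396778716}
```

View pics/scene0.png

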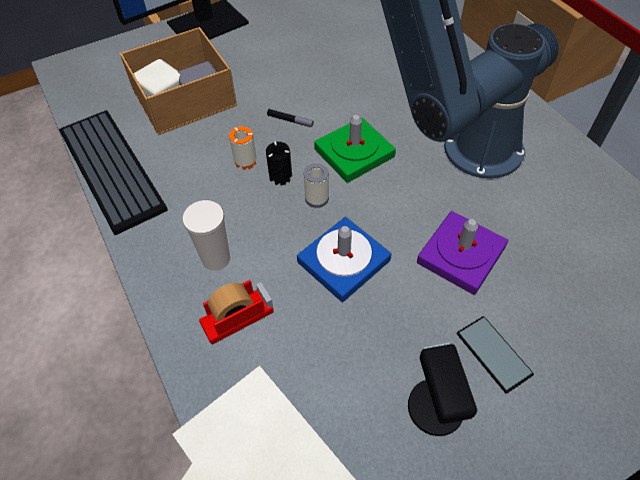

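View pics/side0.png

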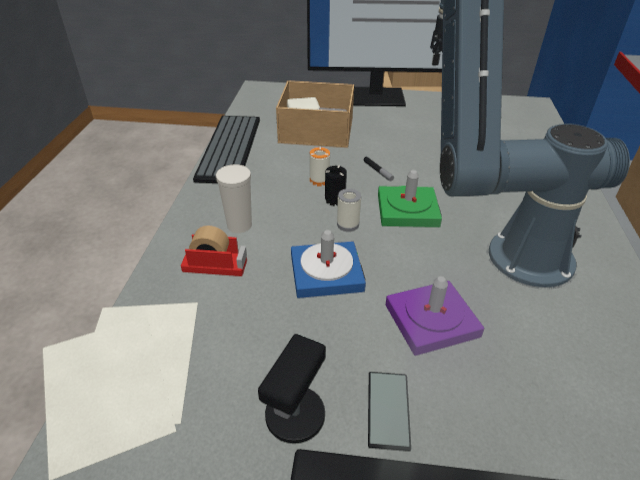

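The scene camera shows the orange roll's top at about (242,134), the blue unwinder's spindle tip at about (344,230), the black look-alike at (279,160) and the grey roll at (316,185). The side camera shows the orange top at (319,154) and the spindle tip at (327,234).

```bash
cat > h.py <<'E'
from station import manip
import cv2,numpy as np
from scipy.spatial.transform import Rotation as R
def ray(n,u,v,s=None):
    c=manip.get_calibration(n); x=(u-c["cx"])/c["fx"]; y=(v-c["cy"])/c["fy"]
    if n=="wrist":
        r=np.hypot(x,y); d=np.array([*(np.array([x,y])*np.sin(r)/max(r,1e-9)),np.cos(r)])
        T=np.eye(4);T[:3,:3]=R.from_quat(s["tool_rot"]).as_matrix();T[:3,3]=s["tcp_pos"];M=T@np.array(c["mount"])
    else: d=np.array([x,y,1]); M=np.linalg.inv(np.array(c["world_to_cam"]))
    return M[:3,3],M[:3,:3]@d
def onz(n,u,v,z,s=None):
    o,d=ray(n,u,v,s); return o+d*(z-o[2])/d[2]
def proj(n,p,s=None):
    c=manip.get_calibration(n)
    if n=="wrist":
        T=np.eye(4);T[:3,:3]=R.from_quat(s["tool_rot"]).as_matrix();T[:3,3]=s["tcp_pos"];W=np.linalg.inv(T@np.array(c["mount"]))
        q=(W@[*p,1])[:3]; th=np.arctan2(np.hypot(q[0],q[1]),q[2]); k=th/max(np.hypot(q[0],q[1]),1e-9)
        return np.array([c["cx"]+c["fx"]*k*q[0],c["cy"]+c["fy"]*k*q[1]])
    q=(np.array(c["world_to_cam"])@[*p,1])[:3]; return np.array([c["cx"]+c["fx"]*q[0]/q[2],c["cy"]+c["fy"]*q[1]/q[2]])
E
python3 - <<'E'
from h import *
a=cv2.imread("pics/scene0.png");b=cv2.imread("pics/side0.png")
for n,o,sp,g in(("scene",(242,134),(344,230),(316,172)),("side",(319,155),(327,234),(348,196))):
    print(n,onz(n,*o,.1).round(3),onz(n,*sp,.13).round(3),"grey",onz(n,*g,.1).round(3))
for n,bk in(("scene",(279,147)),("side",(335,171))): print("black",onz(n,*bk,.1).round(3))
t=[cv2.resize(i,(400,300),interpolation=cv2.INTER_CUBIC) for i in(a[110:200,210:330],b[140:230,290:410],a[210:285,295:395],b[225:300,280:380])]
cv2.imwrite("pics/z.png",np.vstack([np.hstack(t[:2]),np.hstack(t[2:])]))
E
```

```text
scene [ 0.569 -0.277  0.1  ] [0.511 0.124 0.13 ] grey [ 0.47  -0.073  0.1  ]
side [ 0.57 -0.26  0.1 ] [0.506 0.13  0.13 ] grey [ 0.472 -0.066  0.1  ]
black [ 0.509 -0.19   0.1  ]
black [ 0.516 -0.181  0.1  ]
```

View pics/z.png

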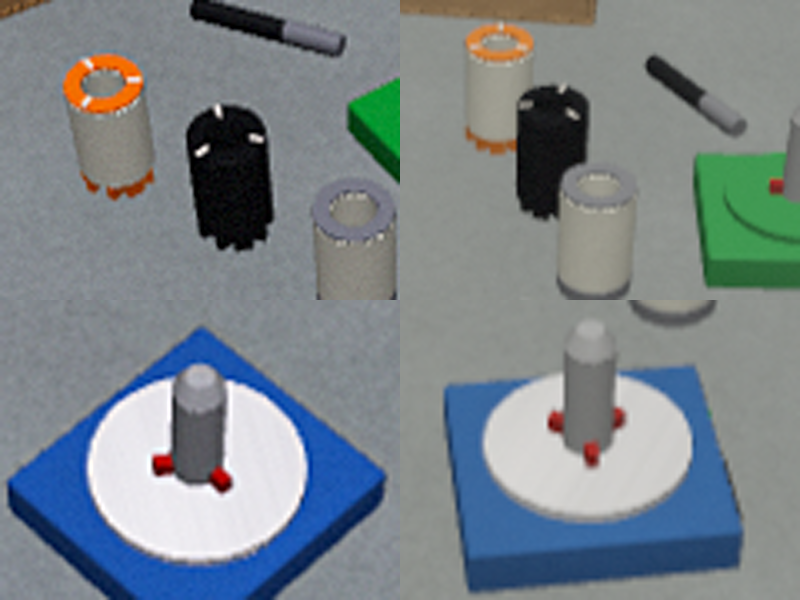

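The crops show orange ring centre at scene (241.2,134.9) / side (320,152.9), the platter centre at scene (344.5,251.8) / side (327,260.8), and red lugs visible round the spindle foot.

```bash
python3 - <<'E'
from h import *
def tri(a,b):
    o1,d1=ray("scene",*a);o2,d2=ray("side",*b);A=np.c_[d1,-d2];t=np.linalg.lstsq(A,o2-o1,rcond=None)[0]
    p,q=o1+d1*t[0],o2+d2*t[1];return ((p+q)/2).round(4),np.linalg.norm(p-q).round(4)
print("roll",tri((241.2,134.9),(320,152.9)),onz("scene",241.2,134.9,.1).round(4),onz("side",320,152.9,.1).round(4))
print("tip",tri((345,228.75),(327.75,232)));print("plat",tri((344.5,251.75),(327,260.75)))
P1=onz("scene",344.5,251.75,.045);P2=onz("side",327,260.75,.045);print(P1,P2)
for n,c,l in(("scene",P1,[(162,165),(221,180)]),("side",P2,[(156,121),(220,118),(192,155)])):
    for u,v in l:
        off=(295,210) if n=="scene" else(280,225)
        d=onz(n,off[0]+u/4,off[1]+v/4,.052)-c;print(n,"lug",np.degrees(np.arctan2(d[1],d[0])).round(1),np.hypot(*d[:2]).round(4))
c=onz("scene",241.2,134.9,.1)
for u,v in((78,60),(134,80),(87,100)):
    d=onz("scene",210+u*.3,110+v*.3,.1)-c;print("mark",np.degrees(np.arctan2(d[1],d[0])).round(1),np.hypot(*d[:2]).round(4))
s=manip.sense();m=R.from_quat(s["tool_rot"]).as_matrix();print("jaw",np.degrees(np.arctan2(m[1,1],m[0,1])))
E
```

```text
roll (array([ 0.5696, -0.2815,  0.0941]), np.float64(0.0014)) [ 0.572  -0.2749  0.1   ] [ 0.5681 -0.2724  0.1   ]
tip (array([0.5055, 0.1203, 0.1274]), np.float64(0.0013))
plat (array([0.5055, 0.1213, 0.04  ]), np.float64(0.0014))
[0.5078428  0.12470552 0.045     ] [0.50461112 0.1259643  0.045     ]
scene lug -20.7 0.0206
scene lug 103.2 0.0182
side lug -24.4 0.0221
side lug -136.1 0.0239
side lug 103.0 0.018
mark -78.0 0.033
mark 157.8 0.0225
mark 28.1 0.0209
jaw -68.86839930068804
```

Request:
send_rows:
  commands:
    - {"delta_pos":[3.4,3.0,1],"yaw":0.18}
    - {"delta_pos":[3.4,3.0,1],"yaw":0.18}
    - {"delta_pos":[3.4,3.0,1],"yaw":0.18}
    - {"delta_pos":[3.4,3.0,1],"yaw":0.18}
    - {"delta_pos":[3.4,3.0,1],"yaw":0.18}
    - {"delta_pos":[3.4,3.0,1],"yaw":0.18}
    - {"delta_pos":[3.4,3.0,0],"yaw":0.18}
    - {"delta_pos":[3.4,3.0,0],"yaw":0.18}
    - {"delta_pos":[3.4,3.0,0],"yaw":0.18}
    - {"delta_pos":[3.4,3.0,0],"yaw":0.18}
  grip: -1

```text
t: 1.4
tcp_pos: [0.5709, -0.2735, 0.2518]
tool_rot: [0.444, 0.896, -0.002, -0.002]
force: [0.0, -0.4, -0.4]
finger_gap: 1.002
```

```bash
python3 - <<'E'
from h import *
s=manip.sense();i=manip.snapshot("wrist");cv2.imwrite("pics/w1.png",i)
m=R.from_quat(s["tool_rot"]).as_matrix();print("jaw",np.degrees(np.arctan2(m[1,1],m[0,1])),s["tcp_pos"],s["q"])
print(proj("wrist",(.57,-.274,.1),s))
E
```

```text
jaw 37.25340573348114 [ 0.57086096 -0.27346457  0.2517907 ] [-0.62047158  0.48527298  1.33942365 -0.00489482  1.32080199 -1.26943932]
[316.4335576  207.97547582]
```

View pics/w1.png

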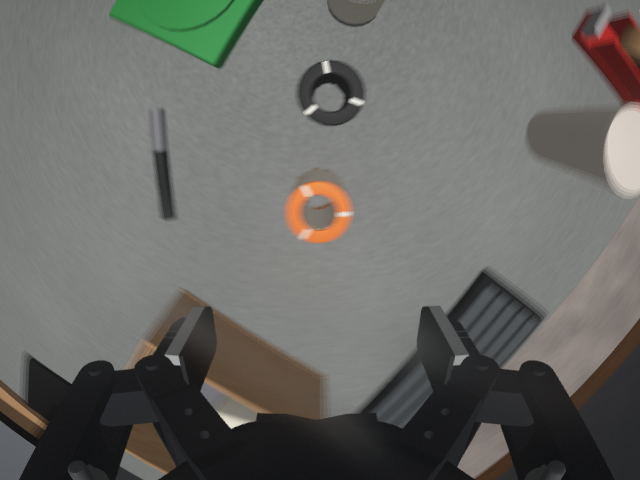

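The wrist view (slightly blurred) shows the orange ring centred at about (319.5,211.5), with marks at (346,213), (305,188) and (304,235). The black roll is ahead, clear of the fingers.

```bash
python3 - <<'E'
from h import *
s=manip.sense();print(s["tcp_pos"],s["qd"].round(3))
i=cv2.imread("pics/w1.png");h=cv2.cvtColor(i,cv2.COLOR_BGR2HSV)
m=cv2.inRange(h,(5,120,120),(22,255,255));m[:160]=0;m[260:]=0;m[:,:270]=0;m[:,370:]=0
c=max(cv2.findContours(m,0,1)[0],key=cv2.contourArea);e=cv2.fitEllipse(cv2.convexHull(c));print(e)
p=onz("wrist",*e[0],.1,s);print("roll",p)
for u in((346,213),(305,188),(304,235)):
    d=onz("wrist",*u,.1,s)-p;print(np.degrees(np.arctan2(d[1],d[0])),np.hypot(*d[:2]))
b=onz("wrist",331,93,.1,s);print("black",b)
E
```

```text
[ 0.57517008 -0.26874672  0.25174701] [-0.052 -0.021  0.045 -0.039 -0.004  0.163]
((328.4090270996094, 194.71759033203125), (23.53830337524414, 49.72923278808594), 121.85198974609375)
roll [ 0.57601027 -0.25222143  0.1       ]
-8.625944173694496 0.023752042301570218
-158.65934333433498 0.02215498148206302
-82.68094200312478 0.04465125670752643
black [ 0.52128861 -0.17838902  0.1       ]
```

Request:
send_rows:
  commands:
    - {"delta_pos":[0,0,-2],"yaw":0}
    - {"delta_pos":[0,0,0],"yaw":0}
    - {"delta_pos":[0,0,0],"yaw":0}

```text
t: 1.82
tcp_pos: [0.5761, -0.2671, 0.2312]
tool_rot: [0.439, 0.898, 0.0, -0.001]
force: [-0.1, 0.5, -0.9]
finger_gap: 1.001
```

```bash
cat > w.py <<'E'
from h import *
def roll(name,z=.1,blk=None):
    s=manip.sense();i=manip.snapshot("wrist");cv2.imwrite(name,i);h=cv2.cvtColor(i,cv2.COLOR_BGR2HSV)
    m=cv2.inRange(h,(5,120,120),(22,255,255));m[300:]=0
    n,l,st,_=cv2.connectedComponentsWithStats(cv2.dilate(m,np.ones((9,9))));k=1+st[1:,4].argmax();m[l!=k]=0
    e=cv2.fitEllipse(cv2.convexHull(cv2.findNonZero(m)));p=onz("wrist",*e[0],z,s)
    print("ell",e,"roll",p.round(4),"tcp",s["tcp_pos"].round(4),"qd",abs(s["qd"]).max().round(3))
    # angle histogram of non-orange on ring r=23mm
    A=np.arange(0,360,2);w=[]
    for a in np.radians(A):
        q=[proj("wrist",p+[r*np.cos(a),r*np.sin(a),0],s).round().astype(int) for r in(.021,.024,.027)]
        w.append(np.mean([h[y,x,1] for x,y in q]))
    w=np.array(w);ph=[np.mean([w[(k+j)%180] for j in(0,60,120)]) for k in range(60)]
    ph=255-np.array(ph);ph=np.clip(ph-np.median(ph)-15,0,None);z_=np.sum(ph*np.exp(1j*2*np.pi*np.arange(60)/60))
    print("marks mod120",(np.degrees(np.angle(z_))/3)%120,"conf",abs(z_)/ph.sum())
    mm=R.from_quat(s["tool_rot"]).as_matrix();print("jaw",np.degrees(np.arctan2(mm[1,1],mm[0,1])))
E
python3 -c "
from w import *
roll('pics/w2.png')"
```

```text
ell ((303.7892761230469, 219.39808654785156), (65.34870147705078, 67.45138549804688), 98.94239807128906) roll [ 0.5704 -0.2779  0.1   ] tcp [ 0.5761 -0.2671  0.2312] qd 0.016
marks mod120 34.645352482515115 conf 0.9813578542286058
jaw 37.88327505939612
```

Request:
send_rows:
  commands:
    - {"delta_pos":[-0.55,-1.05,-3],"yaw":0}
    - {"delta_pos":[0,0,-3],"yaw":0}
    - {"delta_pos":[0,0,-3],"yaw":0}
    - {"delta_pos":[0,0,0],"yaw":0}

```text
t: 2.38
tcp_pos: [0.5707, -0.2819, 0.1432]
tool_rot: [0.442, 0.897, -0.0, 0.002]
force: [-0.8, -0.2, 0.9]
finger_gap: 1.002
```

Request:
send_rows:
  commands:
    - {"delta_pos":[0,0.35,-2],"yaw":0}
    - {"delta_pos":[0,0,-2],"yaw":0}
    - {"delta_pos":[0,0,-2],"yaw":0}
    - {"delta_pos":[0,0,-1.5],"yaw":0}
    - {"delta_pos":[0,0,0],"yaw":0}
    - {"delta_pos":[0,0,0],"yaw":0}

```text
t: 3.12
tcp_pos: [0.5768, -0.2852, 0.0771]
tool_rot: [0.443, 0.896, -0.002, 0.012]
force: [-0.6, 0.3, 0.2]
finger_gap: 1.0
```

Request:
send_rows:
  commands:
    - {"delta_pos":[-0.6,0.7,-0.5],"yaw":0}
    - {"delta_pos":[0,0,0],"yaw":0}

```text
t: 3.38
tcp_pos: [0.5709, -0.278, 0.0732]
tool_rot: [0.443, 0.896, -0.002, 0.013]
force: [-0.2, 0.7, 0.2]
finger_gap: 1.003
```

```bash
python3 - <<'E'
from w import *
s=manip.sense();print(s["q"].round(3),s["qd"].round(3),s["tau"].round(2),R.from_quat(s["tool_rot"]).as_matrix()[:,2].round(4))
roll('pics/w3.png')
E
```

```text
[-0.629  0.68   1.528 -0.     0.908 -1.281] [-0.005 -0.01  -0.035 -0.001 -0.014 -0.001] [-2.000e-02 -4.696e+01 -1.391e+01  0.000e+00 -1.000e-01  0.000e+00] [ 0.0209 -0.0155 -0.9997]
ell ((316.8385925292969, 295.837158203125), (107.82227325439453, 124.53118133544922), 89.80878448486328) roll [ 0.569  -0.2759  0.1   ] tcp [ 0.5709 -0.278   0.0732] qd 0.035
marks mod120 34.0088850545236 conf 0.9178590633093214
jaw 37.404784699335835
```

View pics/w3.png

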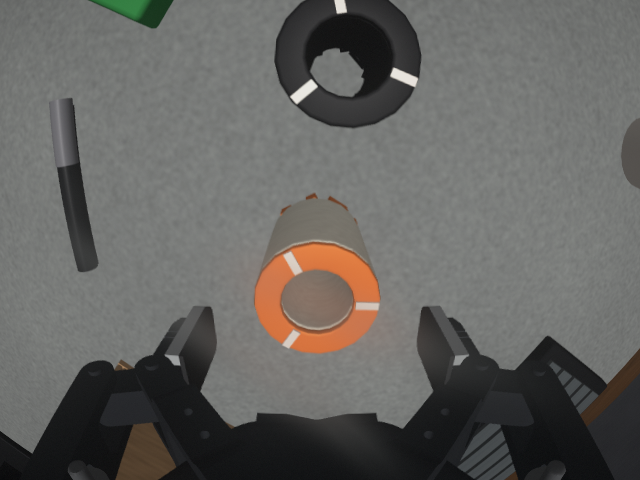

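The roll is centred between the open fingers at about (317,297), upright, and the bore and slots are clear. I lower the rest of the way slowly, watching the tool tilt of about 0.026 rad.

Request:
send_rows:
  commands:
    - {"delta_pos":[-0.1,0.1,-0.6],"yaw":0}
    - {"delta_pos":[0,0,-0.6],"yaw":0}
    - {"delta_pos":[-0.1,0.1,-0.6],"yaw":0}
    - {"delta_pos":[0,0,0],"yaw":0}

```text
t: 3.92
tcp_pos: [0.5696, -0.2767, 0.0543]
tool_rot: [0.443, 0.896, -0.003, 0.014]
force: [-0.4, 0.7, 0.5]
finger_gap: 0.992
```

Request:
send_rows:
  commands:
    - {"delta_pos":[0,0,0]}
    - {"delta_pos":[0,0,0]}
    - {"delta_pos":[0,0,0]}
    - {"delta_pos":[0,0,0]}
    - {"delta_pos":[0,0,0]}
    - {"delta_pos":[0,0,0]}
  grip: 1
  force: 45

```text
validation failed for argument at $.co...
```

Request:
send_rows:
  commands:
    - {"delta_pos":[0,0,0],"yaw":0}
    - {"delta_pos":[0,0,0],"yaw":0}
    - {"delta_pos":[0,0,0],"yaw":0}
    - {"delta_pos":[0,0,0],"yaw":0}
    - {"delta_pos":[0,0,0],"yaw":0}
    - {"delta_pos":[0,0,0],"yaw":0}
  grip: 1
  force: 45

```text
t: 4.68
tcp_pos: [0.5699, -0.2769, 0.0552]
tool_rot: [0.443, 0.896, -0.003, 0.014]
force: [-0.3, 0.1, 1.1]
finger_gap: 0.664
```

Request:
send_rows:
  commands:
    - {"delta_pos":[0,0,1],"yaw":0}
    - {"delta_pos":[0,0,2],"yaw":0}
    - {"delta_pos":[0,0,2],"yaw":0}
    - {"delta_pos":[0,0,2],"yaw":0}
    - {"delta_pos":[0,0,2],"yaw":0}
    - {"delta_pos":[0,0,2],"yaw":0}
    - {"delta_pos":[0,0,2],"yaw":0}
    - {"delta_pos":[0,0,2],"yaw":0}
    - {"delta_pos":[0,0,1.5],"yaw":0}
    - {"delta_pos":[0,0,0],"yaw":0}

```text
t: 5.92
tcp_pos: [0.5677, -0.2751, 0.2266]
tool_rot: [0.443, 0.896, -0.002, 0.012]
force: [-0.1, -0.6, -1.7]
finger_gap: 0.664
```

```bash
python3 - <<'E'
from h import *
s=manip.sense();print(s["tcp_pos"],s["force"],s["finger_gap"],R.from_quat(s["tool_rot"]).as_matrix()[:,2].round(4))
E
```

```text
[ 0.5676774  -0.27513085  0.22656708] [-0.13308438 -0.62237633 -1.69506139] 0.6644935392495335 [ 0.0205 -0.0148 -0.9997]
```

Request:
send_rows:
  commands:
    - {"delta_pos":[-0.3,2,0],"yaw":-0.09}
    - {"delta_pos":[-0.6,4,0],"yaw":-0.11}
    - {"delta_pos":[-0.7,4,0],"yaw":-0.11}
    - {"delta_pos":[-0.7,4,0],"yaw":-0.11}
    - {"delta_pos":[-0.7,4,0],"yaw":-0.11}
    - {"delta_pos":[-0.7,4,0],"yaw":-0.11}
    - {"delta_pos":[-0.7,4,0],"yaw":-0.11}
    - {"delta_pos":[-0.7,4,0],"yaw":-0.11}
    - {"delta_pos":[-0.6,4,0],"yaw":-0.06}
    - {"delta_pos":[0,0,0],"yaw":0}

```text
t: 7.18
tcp_pos: [0.5018, 0.0755, 0.2177]
tool_rot: [0.805, 0.593, -0.01, 0.003]
force: [0.5, -1.7, -2.0]
finger_gap: 0.658
```

```bash
python3 - <<'E'
from h import *
s=manip.sense();m=R.from_quat(s["tool_rot"]).as_matrix();print(s["tcp_pos"],m[:,2].round(4),"jaw",np.degrees(np.arctan2(m[1,1],m[0,1])),s["qd"].round(3),s["q"].round(2))
E
```

```text
[0.50184266 0.0754652  0.21766735] [-0.0118 -0.0166 -0.9998] jaw -17.29718232420664 [-0.028  0.012 -0.005 -0.048 -0.016  0.006] [-0.06  0.35  1.68 -0.02  1.12  0.25]
```

Request:
send_rows:
  commands:
    - {"delta_pos":[0.1,1.3,0],"yaw":0}
    - {"delta_pos":[0.1,1.3,0],"yaw":0}
    - {"delta_pos":[0.1,1.2,0],"yaw":0}
    - {"delta_pos":[0.1,1,0],"yaw":0}
    - {"delta_pos":[0,0,0],"yaw":0}
    - {"delta_pos":[0,0,0],"yaw":0}

```text
t: 7.92
tcp_pos: [0.5068, 0.1247, 0.2166]
tool_rot: [0.806, 0.592, -0.01, 0.003]
force: [-0.5, 0.2, -2.1]
finger_gap: 0.664
```

```bash
python3 - <<'E'
from h import *
s=manip.sense();m=R.from_quat(s["tool_rot"]).as_matrix();print(s["tcp_pos"],m[:,2].round(4),"jaw",np.degrees(np.arctan2(m[1,1],m[0,1])),s["qd"].round(3))
a=manip.snapshot("scene");b=manip.snapshot("side");np.save("pics/ab.npy",np.array([a,b]))
t=[cv2.resize(i,(400,600),interpolation=cv2.INTER_CUBIC) for i in(a[165:285,304:384],b[170:290,287:367])]
cv2.imwrite("pics/z2.png",np.hstack(t))
E
```

```text
[0.50679681 0.12470767 0.21664086] [-0.0128 -0.0173 -0.9998] jaw -17.383852511289316 [ 0.003  0.002 -0.003  0.002  0.001  0.002]
```

View pics/z2.png

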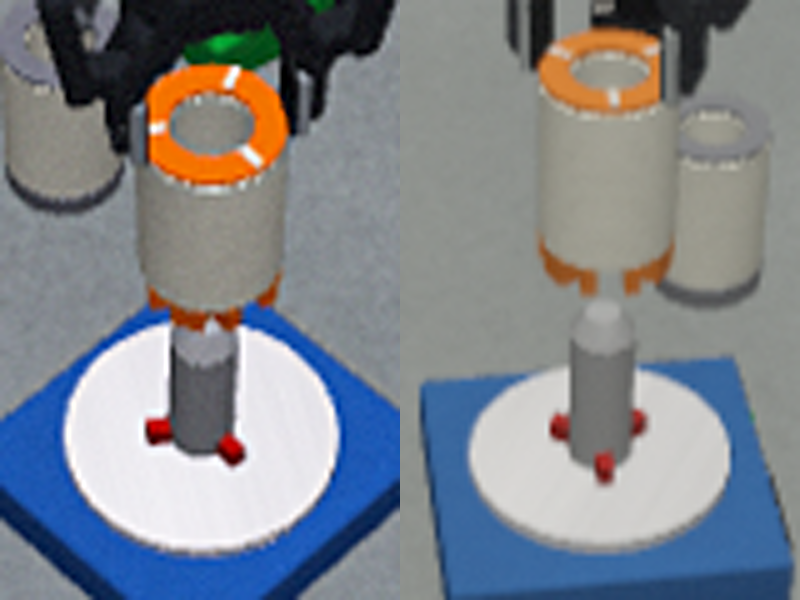

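The roll hangs above the blue spindle, with its ring centre at scene (347.4,189.8) / side (328.2,184). Its marks look closely lined up with the lugs.

```bash
python3 - <<'E'
from h import *
for n,r,p,t in(("scene",(347.4,189.8),(344.3,252.2),(345,229.5)),("side",(328.2,184),(327,261.2),(328,231.5))):
    R0=onz(n,*r,.2616);print(n,"roll",R0,"plat",onz(n,*p,.045),"tip",onz(n,*t,.13))
    ms=[(156,128),(232,76),(249,155)] if n=="scene" else [(160,50),(253,46),(214,98)]
    o=(304,165) if n=="scene" else (287,170)
    print([np.degrees(np.arctan2(*(onz(n,o[0]+u/5,o[1]+v/5,.2616)-R0)[1::-1])).round(0)%120 for u,v in ms])
    ls=[(157,432),(232,450)] if n=="scene" else [(160,428),(239,422),(204,469)]
    c=onz(n,*p,.045)
    print([np.degrees(np.arctan2(*(onz(n,o[0]+u/5,o[1]+v/5,.051)-c)[1::-1])).round(0)%120 for u,v in ls])
E
```

```text
scene roll [0.5063485  0.12544563 0.2616    ] plat [0.50885196 0.12552404 0.045     ] tip [0.508088   0.12416628 0.13      ]
[np.float64(95.0), np.float64(106.0), np.float64(98.0)]
[np.float64(95.0), np.float64(109.0)]
side roll [0.50622154 0.12625233 0.2616    ] plat [0.50444683 0.12752231 0.045     ] tip [0.50450189 0.12091568 0.13      ]
[np.float64(89.0), np.float64(109.0), np.float64(105.0)]
[np.float64(92.0), np.float64(110.0), np.float64(102.0)]
```

Request:
send_rows:
  commands:
    - {"delta_pos":[0,0,-1],"yaw":0}
    - {"delta_pos":[0,0,-1],"yaw":0}
    - {"delta_pos":[0,0,-0.7],"yaw":0}
    - {"delta_pos":[0,0,-0.5],"yaw":0}
    - {"delta_pos":[0,0,-0.5],"yaw":0}
    - {"delta_pos":[0,0,0],"yaw":0}

```text
t: 8.78
tcp_pos: [0.5062, 0.1237, 0.1763]
tool_rot: [0.806, 0.591, -0.011, 0.003]
force: [-0.2, -0.2, -2.4]
finger_gap: 0.665
```

Bottom is now at about 0.121, no contact force. Continuing gently.

Request:
send_rows:
  commands:
    - {"delta_pos":[0,0,-0.4],"yaw":0}
    - {"delta_pos":[0,0,-0.4],"yaw":0}
    - {"delta_pos":[0,0,-0.4],"yaw":0}
    - {"delta_pos":[0,0,0],"yaw":0}

```text
t: 9.28
tcp_pos: [0.5067, 0.1238, 0.164]
tool_rot: [0.806, 0.591, -0.011, 0.003]
force: [0.4, 0.1, -2.0]
finger_gap: 0.658
```

Request:
send_rows:
  commands:
    - {"delta_pos":[0,0,-0.6],"yaw":0}
    - {"delta_pos":[0,0,-0.6],"yaw":0}
    - {"delta_pos":[0,0,-0.6],"yaw":0}
    - {"delta_pos":[0,0,-0.6],"yaw":0}
    - {"delta_pos":[0,0,0],"yaw":0}

```text
t: 9.9
tcp_pos: [0.5066, 0.1238, 0.1381]
tool_rot: [0.806, 0.591, -0.011, 0.003]
force: [-0.0, -0.5, -2.4]
finger_gap: 0.664
```

Request:
send_rows:
  commands:
    - {"delta_pos":[0,0,-0.6],"yaw":0}
    - {"delta_pos":[0,0,-0.6],"yaw":0}
    - {"delta_pos":[0,0,-0.6],"yaw":0}
    - {"delta_pos":[0,0,-0.2],"yaw":0}
    - {"delta_pos":[0,0,0],"yaw":0}

```text
t: 10.52
tcp_pos: [0.5069, 0.1238, 0.1168]
tool_rot: [0.806, 0.591, -0.01, 0.003]
force: [0.4, -0.9, -2.7]
finger_gap: 0.662
```

Request:
send_rows:
  commands:
    - {"delta_pos":[0,0,-0.25],"yaw":0}
    - {"delta_pos":[0,0,-0.25],"yaw":0}
    - {"delta_pos":[0,0,-0.2],"yaw":0}
    - {"delta_pos":[0,0,0],"yaw":0}

```text
t: 11.02
tcp_pos: [0.5073, 0.1238, 0.1096]
tool_rot: [0.806, 0.592, -0.01, 0.003]
force: [0.5, -0.0, -2.5]
finger_gap: 0.663
```

No contact with the underside about 2 mm below the lug tops, so the slots appear to be lined up.

Request:
send_rows:
  commands:
    - {"delta_pos":[0,0,-0.2],"yaw":0}
    - {"delta_pos":[0,0,-0.2],"yaw":0}
    - {"delta_pos":[0,0,-0.2],"yaw":0}
    - {"delta_pos":[0,0,0],"yaw":0}

```text
t: 11.52
tcp_pos: [0.5073, 0.1239, 0.1033]
tool_rot: [0.806, 0.591, -0.01, 0.003]
force: [-0.1, -1.2, -2.9]
finger_gap: 0.663
```

Request:
send_rows:
  commands:
    - {"delta_pos":[0,0,-0.15],"yaw":0}
    - {"delta_pos":[0,0,-0.15],"yaw":0}
    - {"delta_pos":[0,0,-0.1],"yaw":0}
    - {"delta_pos":[0,0,0],"yaw":0}

```text
t: 12.02
tcp_pos: [0.5077, 0.1243, 0.1004]
tool_rot: [0.806, 0.591, -0.009, 0.004]
force: [0.2, -0.5, -3.2]
finger_gap: 0.664
```

Request:
send_rows:
  commands:
    - {"delta_pos":[0,0,-0.15],"yaw":0}
    - {"delta_pos":[0,0,-0.15],"yaw":0}
    - {"delta_pos":[0,0,0],"yaw":0}

```text
t: 12.4
tcp_pos: [0.5081, 0.1248, 0.1004]
tool_rot: [0.806, 0.591, -0.008, 0.004]
force: [0.6, -0.9, -2.6]
finger_gap: 0.667
```

```bash
python3 - <<'E'
from h import *
s=manip.sense();print(s["tcp_pos"],s["force"],s["ft_torque"])
a=manip.snapshot("scene");b=manip.snapshot("side")
t=[cv2.resize(i,(400,500),interpolation=cv2.INTER_CUBIC) for i in(a[185:285,304:384],b[190:290,287:367])]
cv2.imwrite("pics/z3.png",np.hstack(t))
E
```

```text
[0.50806813 0.12479182 0.10040104] [ 0.63196368 -0.911844   -2.60200969] [ 0.05054888 -0.04104276 -0.00648831]
```

View pics/z3.png

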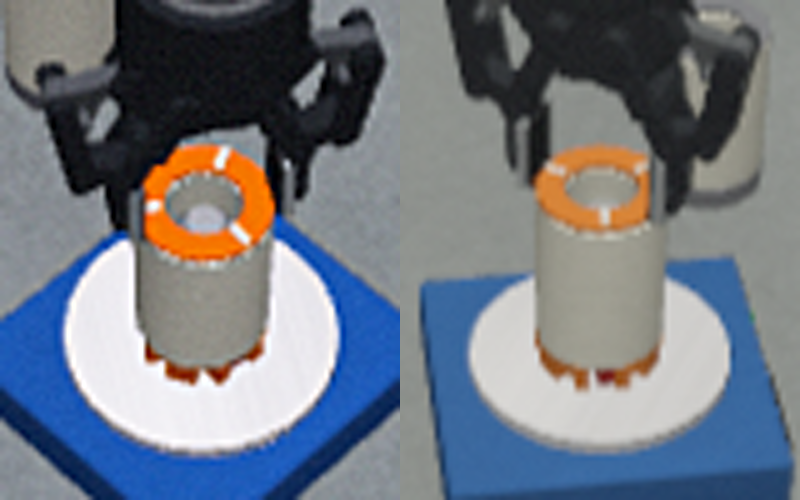

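The roll stands on the platter with a red lug visible in a slot in the side view. The TCP stopped at 0.1004, against 0.100 expected when seated. Releasing.

Request:
send_rows:
  commands:
    - {"delta_pos":[0,0,0],"yaw":0}
    - {"delta_pos":[0,0,0],"yaw":0}
    - {"delta_pos":[0,0,0],"yaw":0}
    - {"delta_pos":[0,0,0],"yaw":0}
    - {"delta_pos":[0,0,0],"yaw":0}
    - {"delta_pos":[0,0,0],"yaw":0}
  grip: -1

```text
t: 13.25
tcp_pos: [0.5089, 0.1246, 0.0996]
tool_rot: [0.806, 0.591, -0.008, 0.004]
force: [-0.1, -0.0, 0.3]
finger_gap: 1.001
```

Request:
send_rows:
  commands:
    - {"delta_pos":[0,0,0.5],"yaw":0}
    - {"delta_pos":[0,0,1],"yaw":0}
    - {"delta_pos":[0,0,1.5],"yaw":0}
    - {"delta_pos":[0,0,1.5],"yaw":0}
    - {"delta_pos":[0,0,2],"yaw":0}
    - {"delta_pos":[0,0,2],"yaw":0}
    - {"delta_pos":[0,0,2],"yaw":0}
    - {"delta_pos":[0,0,2],"yaw":0}
    - {"delta_pos":[0,0,0],"yaw":0}
    - {"delta_pos":[0,0,0],"yaw":0}

```text
t: 14.5
tcp_pos: [0.5096, 0.1248, 0.2368]
tool_rot: [0.806, 0.591, -0.005, 0.006]
force: [-0.4, -0.5, 0.0]
finger_gap: 0.999
```

```bash
python3 - <<'E'
from h import *
import w
w.roll("pics/w4.png",.145)
a=manip.snapshot("scene");b=manip.snapshot("side")
t=[cv2.resize(i,(400,500),interpolation=cv2.INTER_CUBIC) for i in(a[185:285,304:384],b[190:290,287:367])]
cv2.imwrite("pics/z4.png",np.hstack(t))
a0,b0=cv2.imread("pics/scene0.png"),cv2.imread("pics/side0.png")
d=(cv2.absdiff(b,b0).max(2)>40).astype(np.uint8);n,l,st,c=cv2.connectedComponentsWithStats(d);print([x.tolist() for x in st[1:] if x[4]>25])
E
```

```text
ell ((313.2731018066406, 226.21754455566406), (73.37641143798828, 76.48304748535156), 92.913330078125) roll [0.5074 0.1241 0.145 ] tcp [0.5096 0.1248 0.2368] qd 0.014
marks mod120 99.78908672822205 conf 0.980012939537189
jaw -17.478604597328214
[[307, 1, 22, 58, 260], [310, 0, 257, 197, 17360], [314, 20, 15, 6, 26], [615, 51, 25, 41, 575], [479, 61, 10, 15, 68], [309, 78, 40, 21, 527], [292, 95, 73, 85, 3212], [585, 135, 30, 27, 177], [558, 142, 23, 11, 97], [554, 149, 86, 117, 4653], [310, 178, 15, 8, 52], [314, 219, 27, 19, 274], [314, 238, 26, 31, 574]]
```

View pics/z4.png

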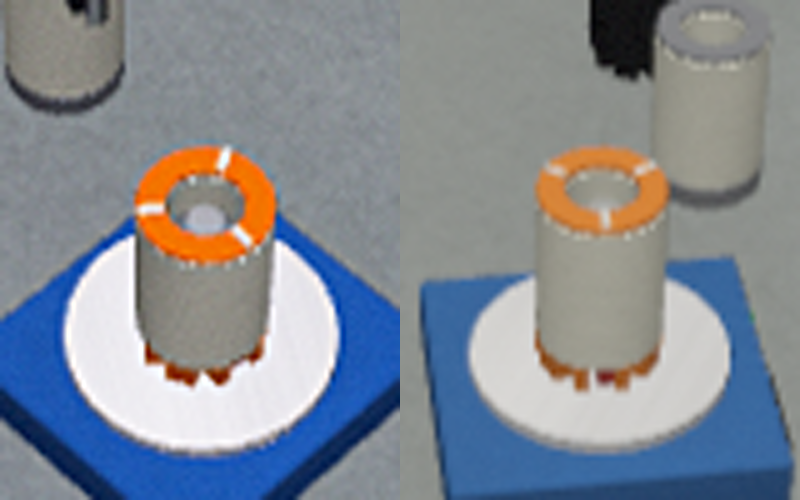

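The roll stands free and upright, with its ring centre at scene (345.2,226) / side (327.6,228). I'll check its height against the seated and unseated cases, then hand in.

```bash
python3 - <<'E'
from h import *
for z in(.145,.157): print(z,proj("scene",(.507,.1245,z)),proj("side",(.507,.1245,z)))
print(manip.sense()["force"]); manip.sign_off()
E
```

```text
0.145 [345.66078196 225.23007067] [326.85815819 227.21101815]
0.157 [345.77525125 221.82939125] [326.96026991 222.98761107]
[-0.39664153 -0.51161208 -0.49638299]
the job is handed in; nothing more can be done
```

The orange-ended roll is on the blue unwinder's spindle, seated over the lugs and released, and the job is handed in at about 14.7 s. The hand-in gives no verdict.

I gripped the roll at 45 N and turned it by about 55° in the air, so its slots matched the lug angle seen in the pictures. The slots dropped straight over the lugs, so no turning search was needed.

**Seated height:** The TCP stopped at 0.1004 m, against 0.100 expected when fully home and about 0.112 if the roll were resting on the lugs. The ring's pixel position in both fixed cameras agrees with the seated height to about 1 pixel; a roll on the lugs would sit 3–4 pixels higher.

**Fit and position:** A red lug shows inside a slot in the side view. The wrist camera puts the roll at (0.507, 0.124), within about 3 mm of the platter-centre estimates. Those estimates themselves differ by up to 4 mm between cameras, so centring to 5 mm is supported but not tightly.

**Weaker checks:**
- The wrist force never showed a clear upward push on seating, so I relied on the position stop and the pictures.
- The tool tilted about 0.025 rad during the grasp, but the roll looks upright after release.
- Comparing the side pictures before and after, the changed areas lay around the arm, its shadow and the roll. I saw no sign that another object had moved, but I did not measure each one.

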